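Stow the clamping blocks in their caddy

ROBOT

A 7-joint arm with a two-finger parallel gripper is mounted at the origin on a cart in front of the work surface, level with it; the furniture and walls round the work are solid. World frame = base frame: x ahead of the robot, y to its left, z up, the work surface at z = 0. Lengths are in m, angles in rad, forces in N, time in s.
With the tool pointing down it reaches from about 0.425 to 0.925 m from the base axis. Payload 6.8 kg.
Tool frame: the origin (TCP) lies where the fingers leave the gripper's body, on its centre line; the fingertips stand 80 mm ahead of it and the grasp point (between the pads) lies 61 mm ahead of it; z points along the fingers, y is the line along which they close (so a half turn about z gives the same grasp; the last joint's range is limited). The gripper opens to 88 mm and grips with 3 to 60 N. Pads are 20 mm wide; open, the fingers measure 115 mm over their backs; the gripper's body (75 mm by 178 mm) begins 61 mm behind the grasp point.
Start: joints at [1.153, 0.477, 0.022, 1.555, -0.011, 1.109, -0.083], TCP at [0.206, -0.643, 0.303] pointing down, gripper open.
Joint ranges: [-2.96, 2.96], [-0.34, 2.1], [-1.41, 1.46], [0.24, 2.44], [-1.37, 4.51], [0.17, 1.92], [-2.96, 2.96]. Speed limits (rad/s): [2.39, 2.39, 3.14, 3.14, 3.14, 3.14, 3.14].

INTERFACE

Orientations are given as a unit quaternion [x, y, z, w].
In Python, from rig import readout, imaging, order, models gives the robot as it stands.
- The arm moves only by the shell command python3 -m inch 'ROWS' [FORCE]. ROWS is a JSON list of rows, 1 to 20 of them, each of 7 numbers: dx, dy, dz in m, then a rotation vector rx, ry, rz in rad, then the finger opening in m; each row is the pose to reach, as a shift and turn from the pose commanded when the command began, along the tool's axes at that moment; what a row does not reach only later rows make up. A row lasts 1/8 s, in which the tool goes at most 0.0625 m and 0.188 rad, less where a joint would pass 70% of its speed; a pose out of reach is approached as far as the arm can. The fingers move at their own pace and stop on an object; FORCE is the grip in N (left out, the last holds). Time passes only in rows, so rows that do not move let the fingers close. It prints the time, the measured TCP pose, the force, the opening and the grip force at its end.
- readout.sense(): the state, without advancing time (a new reading comes with each control period).
- imaging.snapshot(name): name is "scene" or "side" or "wrist"; returns the picture (480x640x3 uint8, red, green, blue); there is no depth.
- imaging.get_calibration(name): a dict with "camera_matrix" (3x3 intrinsics, pixels), "k1" (the pictures are not rectified: a ray, as slopes to the right and down, at radius r is drawn at 1 + k1 r^2 times it, then the intrinsics apply), "extrinsics" (4x4, takes a point from world to camera coordinates); the wrist camera has in their place "tool_from_camera" (4x4, takes a point from camera to tool coordinates, whose origin is the TCP and whose axes are the flange's). Camera axes: x right, y down, z forward; pixel columns grow to the right and rows downward; lengths in m; the calibration is good to about 2 mm. A picture is of the moment at which its call begins: read the wrist's pose just before it. get_calibration takes no time and is no camera call.
- order.hand_in(): hands the job in; it is judged then, once.
Trained networks look in the newest picture that a camera, given by its name, has taken for a name from the list of things; names that differ only in an ending like _2 or _b are one class to them, and where a whole thing is asked for, a point or a joint stands for the part that bears it (a point fixed in the world has none). Each returns a list of dicts, best first, with "conf" (0 to 1); they miss things now and then, are a little off and sometimes report something else, mostly with a low value. They report only what shows in the picture. A call takes as long as a camera call. They do not tell look-alikes from the thing itself.
- models.trace(camera, name): "region" (480x640 bool, what is visible of it).
- models.place_of(camera, name): "xyz" ([x, y, z] in m, in world coordinates, good to about 4 mm: a listed point, or the origin of a listed thing).
The state is a dict: "time_s": time; "joints": joint angles; "qvel": joint speeds; "joint_torque": joint torques, N m; "tool_pos": TCP position; "eef_rot": TCP orientation; "contact_force": force on the tool from outside, world axes, zero at the start; "moment": the same for the moment, N m; "grip_width": finger opening in m; "finger_force": force on a finger pad.
Only numpy, scipy, OpenCV 4.12 (cv2) and the standard library are available. Lean on these libraries where they do the work, as an engineer would, in place of code of your own. Each camera call takes 0.05 s, during which the arm holds its last target. There are 200 camera calls.

TASK

Put away the four plain wooden clamping blocks that lie to the left and right of the caddy: set them in it, each lying flat, right way up, in the pocket cut to its own size. Leave the cork-faced sanding block and the wooden bit case with the brass catch where they are.

Things in the scene. Friction and masses are not known exactly. Their poses are not given: they have to be found in the camera images.
- block_1: Clamping block to be stowed: dark walnut block, the largest, plain solid wood, 62 x 140 x 45 mm (its x, y, z), lying flat on the bench. Origin at the centre of its underside; y along its length, z up. Loose, under 0.4 kg.
- block_2: Clamping block to be stowed: pale wood block, narrow and of middle length, plain solid wood, 45 x 100 x 30 mm (its x, y, z), lying flat on the bench. Origin at the centre of its underside; y along its length, z up. Loose, under 0.4 kg.
- block_3: Clamping block to be stowed: light tan wood block with straight grain and sharp edges, the second longest, plain solid wood, 55 x 120 x 40 mm (its x, y, z), lying flat on the bench. Origin at the centre of its underside; y along its length, z up. Loose, under 0.4 kg.
- block_5: Clamping block to be stowed: pale wood block, short and stubby, the shortest of all, plain solid wood, 50 x 75 x 34 mm (its x, y, z), lying flat on the bench. Origin at the centre of its underside; y along its length, z up. Loose, under 0.4 kg.
- insert_1: Fixed wooden insert 94 x 166 x 14 mm with a felt-lined pocket 76 x 154 mm, 9 mm deep, in its centre, cut for the 62 x 140 mm block. Four inserts lie two by two, in any arrangement, in a low fixed plywood caddy (208 x 352 mm, rim flush, 17 mm over the bench). Origin: centre of its underside, 3 mm over the bench; pocket floor at z 5 mm, rim at 14 mm; y along the pocket, x across.
- insert_2: Fixed wooden insert 94 x 166 x 14 mm with a felt-lined pocket 59 x 114 mm, 9 mm deep, in its centre, cut for the 45 x 100 mm block. Four inserts lie two by two, in any arrangement, in a low fixed plywood caddy (208 x 352 mm, rim flush, 17 mm over the bench). Origin: centre of its underside, 3 mm over the bench; pocket floor at z 5 mm, rim at 14 mm; y along the pocket, x across.
- insert_3: Fixed wooden insert 94 x 166 x 14 mm with a felt-lined pocket 69 x 134 mm, 9 mm deep, in its centre, cut for the 55 x 120 mm block. Four inserts lie two by two, in any arrangement, in a low fixed plywood caddy (208 x 352 mm, rim flush, 17 mm over the bench). Origin: centre of its underside, 3 mm over the bench; pocket floor at z 5 mm, rim at 14 mm; y along the pocket, x across.
- insert_5: Fixed wooden insert 94 x 166 x 14 mm with a felt-lined pocket 64 x 89 mm, 9 mm deep, in its centre, cut for the 50 x 75 mm block. Four inserts lie two by two, in any arrangement, in a low fixed plywood caddy (208 x 352 mm, rim flush, 17 mm over the bench). Origin: centre of its underside, 3 mm over the bench; pocket floor at z 5 mm, rim at 14 mm; y along the pocket, x across.
- cork_block: Sanding block that does not belong in the caddy: rounded edges, grainless cork-brown top, dark red-brown side faces, 62 x 110 x 38 mm (x, y, z), loose on the bench among the clamping blocks. Origin at the centre of its underside.
- bit_case: Wooden bit case that does not belong in the caddy: looks like a block but has a lid seam and a small brass catch, 67 x 160 x 40 mm (x, y, z), loose, behind the blocks. Origin at the centre of its underside.
There are look-alikes about, which are no part of the job. What is shaped like the block_5 but purple is not meant.

How it is judged:
At the end, for the whole second after the job is handed in: Each clamping block lies in its own pocket: centres within 12 mm, underside within 3 mm of the pocket floor, level within 0.08 rad, lengthwise (either way round) within 0.3 rad, at rest; the sanding block and the bit case are within 30 mm of their starting places (horizontal distance between block_1 and insert_1 below 0.012 m and z of block_1 in the frame of insert_1 between 0.002 and 0.008 m and angle between each of block_1, block_2, block_3, block_5's own z axis and vertical below 0.08 rad and angle between the y axis of block_1 and the y axis of insert_1, either way round below 0.3 rad and linear speed of each of block_1, block_2, block_3, block_5 below 0.02 m/s and horizontal distance between block_2 and insert_2 below 0.012 m and z of block_2 in the frame of insert_2 between 0.002 and 0.008 m and angle between the y axis of block_2 and the y axis of insert_2, either way round below 0.3 rad and horizontal distance between block_3 and insert_3 below 0.012 m and z of block_3 in the frame of insert_3 between 0.002 and 0.008 m and angle between the y axis of block_3 and the y axis of insert_3, either way round below 0.3 rad and horizontal distance between block_5 and insert_5 below 0.012 m and z of block_5 in the frame of insert_5 between 0.002 and 0.008 m and angle between the y axis of block_5 and the y axis of insert_5, either way round below 0.3 rad and distance of each of cork_block, bit_case from where it was at the start of the episode below 0.03 m); the robot touches nothing.
It fails at once if the sanding block is moved by more than 30 mm (distance of cork_block from where it was at the start of the episode above 0.03 m).
It fails at once if the bit case is moved by more than 30 mm (distance of bit_case from where it was at the start of the episode above 0.03 m).
It also fails if it takes over 96 s, if anything falls off the work surface, if the arm or the gripper's body presses on something with over 40 N, if the wrist force passes 120 N, or if a joint passes its speed limit or range.

## Working session

There is one attempt and no reset: what is moved stays moved. The work goes in short steps, Python scripts to look and compute and a shell command to move; the robot and the scene stay as the last step left them, time stands still between calls to the robot, and variables do not carry over. Pictures are saved under pics/ and viewed, at most 14 in all, crops included, and the job is handed in when it is done.

```bash
ls; mkdir -p pics
python3 - <<'E'
from rig import readout, imaging
import cv2,numpy as np
np.set_printoptions(precision=4,suppress=True)
s=readout.sense();print(s)
for n in ["scene","side"]:
    cv2.imwrite(f"pics/{n}0.png",imaging.snapshot(n)[...,::-1]); print(imaging.get_calibration(n))
print(imaging.get_calibration("wrist"))
E
```

```text
pics
{'time_s': 0.0, 'joints': array([ 1.1529,  0.4777,  0.0223,  1.5564, -0.0115,  1.1093, -0.0831]), 'qvel': array([ 0.0005, -0.0017, -0.001 ,  0.0004,  0.0014,  0.0005, -0.0003]), 'joint_torque': array([  0.0005, -58.2855,   1.5346, -27.2612,  -0.0544,   0.017 ,
         0.0002]), 'tool_pos': array([ 0.2057, -0.6424,  0.3017]), 'eef_rot': array([ 0.988 ,  0.1543, -0.0002, -0.0009]), 'contact_force': array([0.4153, 0.05  , 0.4113]), 'moment': array([-0.0237,  0.0084, -0.0031]), 'finger_force': 0.0, 'grip_width': 0.08776643750963686}
{'camera_matrix': array([[618.8353,   0.    , 319.3935],
       [  0.    , 618.8353, 242.7031],
       [  0.    ,   0.    ,   1.    ]]), 'k1': 0.03976414613338016, 'extrinsics': array([[ 0.7136, -0.7005,  0.0063, -0.3614],
       [-0.4282, -0.4433, -0.7875,  0.2548],
       [ 0.5544,  0.5593, -0.6163,  1.6262],
       [ 0.    ,  0.    ,  0.    ,  1.    ]])}
{'camera_matrix': array([[450.5016,   0.    , 328.3317],
       [  0.    , 450.5016, 240.2884],
       [  0.    ,   0.    ,   1.    ]]), 'k1': 0.028357762415120287, 'extrinsics': array([[-0.9628, -0.27  , -0.0081,  0.4951],
       [-0.1461,  0.5457, -0.8252,  0.1091],
       [ 0.2272, -0.7933, -0.5648,  1.329 ],
       [ 0.    ,  0.    ,  0.    ,  1.    ]])}
{'camera_matrix': array([[334.5029,   0.    , 319.6474],
       [  0.    , 334.5029, 240.9251],
       [  0.    ,   0.    ,   1.    ]]), 'k1': -0.04702819177917196, 'tool_from_camera': array([[-0.0013, -0.9567, -0.2912,  0.0802],
       [ 1.    , -0.0011, -0.0008, -0.0004],
       [ 0.0005, -0.2912,  0.9567, -0.0819],
       [ 0.    ,  0.    ,  0.    ,  1.    ]])}
```

View pics/scene0.png

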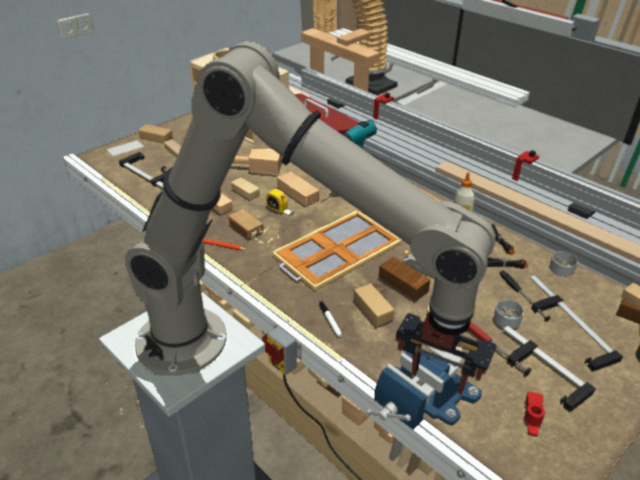

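View pics/side0.png

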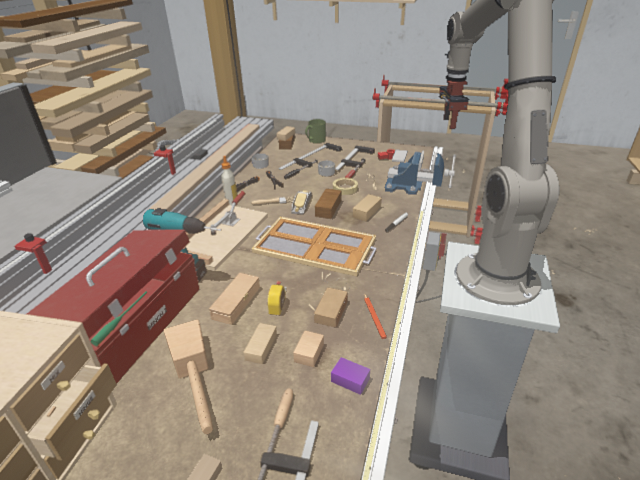

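The scene view shows the caddy (335,247) and, right of it, the walnut (403,277) and a tan block (373,305). The side view adds, left of the caddy, a narrow pale block (260,342), a stubby one (309,347), one at (330,306), one at (235,297), and a purple decoy (350,375). Next I'll ask the networks.

```bash
cat > h.py <<'E'
from rig import readout, imaging, models
import cv2,numpy as np
from scipy.spatial.transform import Rotation as R
np.set_printoptions(precision=4,suppress=True)
def cam(n):
    c=imaging.get_calibration(n)
    if n=="wrist":
        s=readout.sense(); T=np.eye(4); T[:3,:3]=R.from_quat(s["eef_rot"]).as_matrix(); T[:3,3]=s["tool_pos"]
        E=np.linalg.inv(T@c["tool_from_camera"])
    else: E=c["extrinsics"]
    return c["camera_matrix"],c["k1"],E
def proj(C,P):
    K,k,E=C; p=np.atleast_2d(P)@E[:3,:3].T+E[:3,3]; u=p[:,:2]/p[:,2:]; u=u*(1+k*(u**2).sum(1,keepdims=True))
    return u@K[:2,:2].T+K[:2,2]
def ray(C,uv,z):
    K,k,E=C; uv=np.atleast_2d(np.asarray(uv,float)); d=(uv-K[:2,2])/K[0,0]; u=d.copy()
    for _ in range(20): u=d/(1+k*(u**2).sum(1,keepdims=True))
    v=np.c_[u,np.ones(len(u))]@E[:3,:3]; o=-E[:3,:3].T@E[:3,3]
    return o+v*((z-o[2])/v[:,2])[:,None]
E
python3 - <<'E'
from h import *
C=cam("side")
for n in ["block_1","insert_1","cork_block","bit_case"]:
    for d in models.place_of("side",n)[:8]: print(n,round(d["conf"],2),d["xyz"],proj(C,d["xyz"])[0].round())
E
```

```text
block_1 0.96 [0.5678, 0.4303, -0.0007] [261. 346.]
block_1 0.75 [0.4437, 0.4181, -0.0055] [310. 354.]
block_1 0.67 [0.3327, 0.4737, 0.0021] [349. 380.]
block_1 0.66 [0.4424, -0.275, 0.0004] [368. 211.]
block_1 0.6 [0.5896, -0.2623, -0.0005] [328. 208.]
insert_1 0.98 [0.4766, -0.0585, -0.0002] [344. 243.]
insert_1 0.89 [0.6487, -0.0774, 0.0027] [296. 231.]
insert_1 0.68 [0.4931, 0.0364, -0.0005] [332. 259.]
cork_block 0.95 [0.4343, 0.264, -0.0019] [330. 311.]
cork_block 0.55 [0.5674, 0.4295, 0.0007] [261. 345.]
bit_case 0.7 [0.6947, 0.2977, 0.0016] [237. 301.]
bit_case 0.61 [0.588, -0.2628, -0.0007] [328. 208.]
```

```bash
python3 -m inch '[[0.1,-0.1,-0.1,0,0,0.1,0.088],[0.538,-0.552,-0.15,0,0,0.31,0.088],[0.538,-0.552,-0.15,0,0,0.31,0.088],[0.538,-0.552,-0.15,0,0,0.31,0.088],[0.538,-0.552,-0.15,0,0,0.31,0.088],[0.538,-0.552,-0.15,0,0,0.31,0.088],[0.538,-0.552,-0.15,0,0,0.31,0.088],[0.538,-0.552,-0.15,0,0,0.31,0.088],[0.538,-0.552,-0.15,0,0,0.31,0.088],[0.538,-0.552,-0.15,0,0,0.31,0.088],[0.538,-0.552,-0.15,0,0,0.31,0.088],[0.538,-0.552,-0.15,0,0,0.31,0.088],[0.538,-0.552,-0.15,0,0,0.31,0.088],[0.538,-0.552,-0.15,0,0,0.31,0.088],[0.538,-0.552,-0.15,0,0,0.31,0.088],[0.538,-0.552,-0.15,0,0,0.31,0.088],[0.538,-0.552,-0.15,0,0,0.31,0.088],[0.538,-0.552,-0.15,0,0,0.31,0.088]]'
python3 - <<'E'
from h import *
C=cam("wrist")
cv2.imwrite("pics/w1.png",imaging.snapshot("wrist")[...,::-1])
import pickle;pickle.dump(C,open("C1.pkl","wb"))
reg={}
for n in ["block_1","insert_1","cork_block","bit_case"]:
    for d in models.trace("wrist",n)[:8]:
        m=d["region"].astype(np.uint8); c=max(cv2.findContours(m,0,2)[0],key=cv2.contourArea)
        h=0.017 if n[0]=="i" else 0.035
        w=ray(C,c[:,0],h)[:,:2].astype(np.float32); r=cv2.minAreaRect(w)
        print(n,round(d["conf"],2),np.round(r[0],3),np.round(r[1],3),round(r[2]),c[:,0].mean(0).round())
    for d in models.place_of("wrist",n)[:8]: print("  place",n,round(d["conf"],2),d["xyz"],proj(C,d["xyz"])[0].round())
E
```

```text
time_s: 2.55
tool_pos: [0.5498, 0.0462, 0.4527]
eef_rot: [1.0, -0.001, 0.0, 0.0]
contact_force: [0.2, -0.3, 1.0]
grip_width: 0.0879
finger_force: 0.0
block_1 0.86 [ 0.587 -0.259] [0.163 0.066] 89 [527. 172.]
block_1 0.82 [ 0.449 -0.267] [0.144 0.06 ] 74 [515. 257.]
block_1 0.68 [0.567 0.419] [0.048 0.117] 2 [ 73. 187.]
block_1 0.57 [0.355 0.456] [0.068 0.067] 78 [ 79. 304.]
  place block_1 0.92 [0.4459, 0.4201, 0.0008] [103. 253.]
  place block_1 0.88 [0.3354, 0.4745, 0.0018] [ 86. 311.]
  place block_1 0.87 [0.5903, -0.2647, 0.0] [515. 166.]
  place block_1 0.78 [0.5648, 0.43, 0.0052] [ 82. 185.]
  place block_1 0.59 [0.4439, -0.2732, -0.0002] [506. 253.]
insert_1 0.98 [ 0.479 -0.058] [0.097 0.167] 85 [388. 233.]
insert_1 0.97 [0.488 0.037] [0.097 0.167] 85 [328. 228.]
insert_1 0.82 [ 0.644 -0.073] [0.095 0.167] 85 [401. 123.]
insert_1 0.78 [0.652 0.021] [0.097 0.167] 85 [341. 120.]
  place insert_1 0.93 [0.6461, -0.0739, -0.002] [398. 129.]
  place insert_1 0.87 [0.4789, -0.0568, 0.0038] [382. 235.]
  place insert_1 0.78 [0.4893, 0.0367, 0.0045] [326. 229.]
  place insert_1 0.59 [0.6529, 0.02, 0.0033] [337. 124.]
cork_block 0.6 [0.44  0.261] [0.119 0.072] 87 [187. 262.]
  place cork_block 0.94 [0.4294, 0.2634, -0.004] [194. 261.]
  place cork_block 0.6 [0.442, -0.2721, -0.0008] [505. 254.]
bit_case 0.83 [0.694 0.296] [0.174 0.067] 85 [137.  89.]
  place bit_case 0.32 [0.5852, -0.2661, -0.0004] [515. 170.]
```

View pics/w1.png

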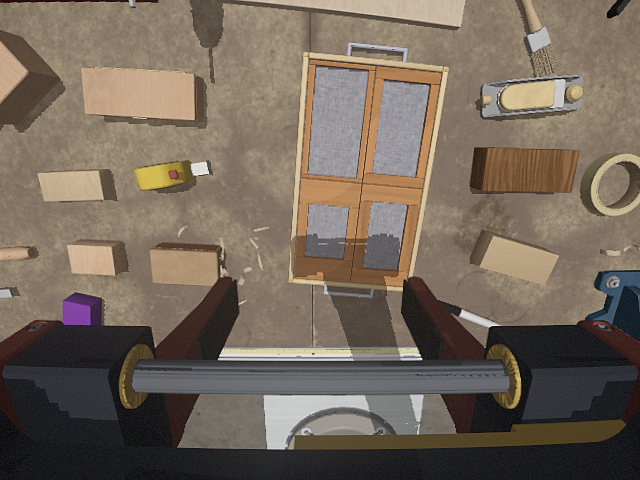

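The wrist picture shows the walnut block (525,170), the tan block_3 (515,257), block_2 (75,186), block_5 (95,257), the cork block (187,264) and the bit case (140,93). In the caddy the pocket lengths come to UL 113 px, UR about 100 px, LR about 67 px and LL about 57 px. So UL is insert_1, UR is insert_3, LR is insert_2 and LL is insert_5. I'll fit boxes to the silhouettes next.

```bash
cat >> h.py <<'E'
from scipy.optimize import minimize
S={"block_1":(.062,.14,.045),"block_2":(.045,.1,.03),"block_3":(.055,.12,.04),"block_5":(.05,.075,.034),"cork_block":(.062,.11,.038),"bit_case":(.067,.16,.04)}
def corners(p,s,z0=0):
    c,q=np.cos(p[2]),np.sin(p[2]); return np.array([[p[0]+c*x-q*y,p[1]+q*x+c*y,z] for x in(-s[0]/2,s[0]/2) for y in(-s[1]/2,s[1]/2) for z in(z0,z0+s[2])])
def fit(C,m,s,p0):
    def f(p):
        q=cv2.convexHull((proj(C,corners(p,s))*16).round().astype(np.int32)); i=np.zeros((480,640),np.uint8); cv2.fillConvexPoly(i,q,1,shift=4)
        return 1-(i&m).sum()/(i|m).sum()
    best=None
    for a in (p0[2],p0[2]+.25,p0[2]-.25):
        st=np.array([[p0[0],p0[1],a]]+[[p0[0]+dx,p0[1]+dy,a+da] for dx,dy,da in((.01,0,0),(0,.01,0),(0,0,.15))])
        r=minimize(f,st[0],method="Nelder-Mead",options=dict(initial_simplex=st,xatol=1e-4,fatol=1e-5))
        if best is None or r.fun<best.fun: best=r
    return best.x,1-best.fun
E
cat > m.py <<'E'
from h import *
P={"block_1":(.59,-.263,0),"block_3":(.443,-.273,-.25),"block_2":(.566,.43,0),"block_5":(.445,.42,0)}
for cn in ("wrist","side"):
    imaging.snapshot(cn); C=cam(cn); regs=[]
    for _ in range(2): regs+=models.trace(cn,"block_1")
    for n,p in P.items():
        uv=proj(C,[p[0],p[1],S[n][2]/2])[0]
        for d in regs:
            m=d["region"].astype(np.uint8); M=cv2.moments(m,True)
            if M["m00"] and np.hypot(M["m10"]/M["m00"]-uv[0],M["m01"]/M["m00"]-uv[1])<14:
                print(cn,n,*fit(C,m,S[n],p))
E
python3 m.py
```

```text
wrist block_1 [ 0.5884 -0.2623 -0.0315] 0.9568500539374326
wrist block_1 [ 0.5884 -0.2623 -0.0315] 0.9568500539374326
wrist block_3 [ 0.4453 -0.2733 -0.2766] 0.9665379665379665
wrist block_3 [ 0.4453 -0.2733 -0.2766] 0.9665379665379665
wrist block_2 [0.5656 0.4321 0.0236] 0.9303135888501742
wrist block_2 [0.5656 0.4321 0.0236] 0.9303135888501742
wrist block_5 [ 0.4467  0.4191 -0.0104] 0.9332313965341489
wrist block_5 [ 0.4467  0.4191 -0.0104] 0.9332313965341489
side block_1 [ 0.5865 -0.2611 -0.0158] 0.9508448540706606
side block_1 [ 0.5865 -0.2611 -0.0158] 0.9508448540706606
side block_3 [ 0.4435 -0.2719 -0.2704] 0.9294755877034359
side block_3 [ 0.4435 -0.2719 -0.2704] 0.9294755877034359
side block_2 [0.5645 0.4335 0.0514] 0.9129488574537541
side block_2 [0.5645 0.4335 0.0514] 0.9129488574537541
side block_5 [0.4455 0.4183 0.067 ] 0.8924205378973105
side block_5 [0.4455 0.4183 0.067 ] 0.8924205378973105
```

```bash
cat > g.py <<'E'
from h import *
import sys
s=readout.sense(); M=R.from_quat(s["eef_rot"]).as_matrix(); a0=np.arctan2(M[1,0],M[0,0])
print("pos",s["tool_pos"],"yaw %.3f"%a0,"j",s["joints"],"w %.3f"%s["grip_width"])
for t in sys.argv[1:]:
    x,y,z,a=map(float,t.split(","));d=M.T@(np.array([x,y,z])-s["tool_pos"]); print(t,"->",d.round(4),"rz %.3f"%-(a-a0),"rows>=%.1f/%.1f"%(np.linalg.norm(d)/.0625,abs(a-a0)/.188))
E
python3 g.py .5875,-.262,.2,1.547 .5875,-.262,.096,1.547 .5875,-.262,.2,-1.594
```

```text
pos [0.5499 0.0469 0.4527] yaw -0.000 j [ 0.1821  0.1982 -0.4488  1.6216  0.0879  1.3418 -1.8501] w 0.088
.5875,-.262,.2,1.547 -> [0.0377 0.3088 0.2527] rz -1.547 rows>=6.4/8.2
.5875,-.262,.096,1.547 -> [0.0377 0.3088 0.3567] rz -1.547 rows>=7.6/8.2
.5875,-.262,.2,-1.594 -> [0.0377 0.3088 0.2527] rz 1.594 rows>=6.4/8.5
```

```bash
python3 -m inch '[[0.038,0.309,0.2527,0,0,-1.547,0.088],[0.038,0.309,0.2527,0,0,-1.547,0.088],[0.038,0.309,0.2527,0,0,-1.547,0.088],[0.038,0.309,0.2527,0,0,-1.547,0.088],[0.038,0.309,0.2527,0,0,-1.547,0.088],[0.038,0.309,0.2527,0,0,-1.547,0.088],[0.038,0.309,0.2527,0,0,-1.547,0.088],[0.038,0.309,0.2527,0,0,-1.547,0.088],[0.038,0.309,0.2527,0,0,-1.547,0.088],[0.038,0.309,0.2527,0,0,-1.547,0.088],[0.038,0.309,0.2527,0,0,-1.547,0.088],[0.038,0.309,0.2527,0,0,-1.547,0.088]]' 30; python3 g.py .5875,-.262,.096,1.547
```

```text
time_s: 4.8
tool_pos: [0.5879, -0.2621, 0.2001]
eef_rot: [0.716, 0.698, -0.0, 0.0]
contact_force: [-0.3, -0.1, 0.4]
grip_width: 0.0876
finger_force: 0.0
pos [ 0.5879 -0.2621  0.2001] yaw 1.546 j [ 0.7063  0.59   -0.5373  1.6945  0.3564  0.9557  0.0107] w 0.088
.5875,-.262,.096,1.547 -> [ 0.0001 -0.0004  0.1041] rz -0.001 rows>=1.7/0.0
```

```bash
python3 -m inch '[[0,0,0.05,0,0,0,0.088],[0,0,0.09,0,0,0,0.088],[0,0,0.104,0,0,0,0.088],[0,0,0.104,0,0,0,0.088],[0,0,0.104,0,0,0,0.05],[0,0,0.104,0,0,0,0.05],[0,0,0.104,0,0,0,0.05],[0,0,0.104,0,0,0,0.05],[0,0,0.104,0,0,0,0.05],[0,0,0.05,0,0,0,0.05],[0,0,0,0,0,0,0.05],[0,0,0,0,0,0,0.05]]' 30; python3 g.py .653,.021,.2,-.093 .653,.021,.108,-.093
```

```text
time_s: 6.3
tool_pos: [0.5898, -0.2625, 0.2039]
eef_rot: [0.716, 0.698, 0.001, 0.003]
contact_force: [0.2, -1.0, -3.2]
grip_width: 0.0617
finger_force: 29.9
pos [ 0.5898 -0.2625  0.2039] yaw 1.547 j [ 0.7091  0.5866 -0.5418  1.6913  0.3578  0.9565  0.0101] w 0.062
.653,.021,.2,-.093 -> [0.285  0.0563 0.0036] rz 1.640 rows>=4.6/8.7
.653,.021,.108,-.093 -> [0.2852 0.0557 0.0956] rz 1.640 rows>=4.9/8.7
```

```bash
python3 -m inch '[[0.285,0.058,0,0,0,1.64,0.05],[0.285,0.058,0,0,0,1.64,0.05],[0.285,0.058,0,0,0,1.64,0.05],[0.285,0.058,0,0,0,1.64,0.05],[0.285,0.058,0,0,0,1.64,0.05],[0.285,0.058,0,0,0,1.64,0.05],[0.285,0.058,0,0,0,1.64,0.05],[0.285,0.058,0,0,0,1.64,0.05],[0.285,0.058,0,0,0,1.64,0.05],[0.285,0.058,0,0,0,1.64,0.05],[0.285,0.058,0,0,0,1.64,0.05],[0.285,0.058,0,0,0,1.64,0.05],[0.285,0.058,0.06,0,0,1.64,0.05],[0.285,0.058,0.06,0,0,1.64,0.05],[0.285,0.058,0.06,0,0,1.64,0.05]]' 30
python3 - <<'E'
from h import *
cv2.imwrite("pics/w2.png",imaging.snapshot("wrist")[...,::-1])
E
python3 g.py .653,.021,.106,-.093
```

```text
time_s: 8.18
tool_pos: [0.6534, 0.0214, 0.1411]
eef_rot: [0.999, -0.046, 0.001, -0.0]
contact_force: [0.0, 0.7, -3.7]
grip_width: 0.0621
finger_force: 29.9
pos [0.654  0.0215 0.142 ] yaw -0.093 j [ 0.0009  0.6242 -0.1801  1.7202  0.1455  0.807  -1.9103] w 0.062
.653,.021,.106,-.093 -> [-0.0011  0.0006  0.036 ] rz -0.000 rows>=0.6/0.0
```

View pics/w2.png

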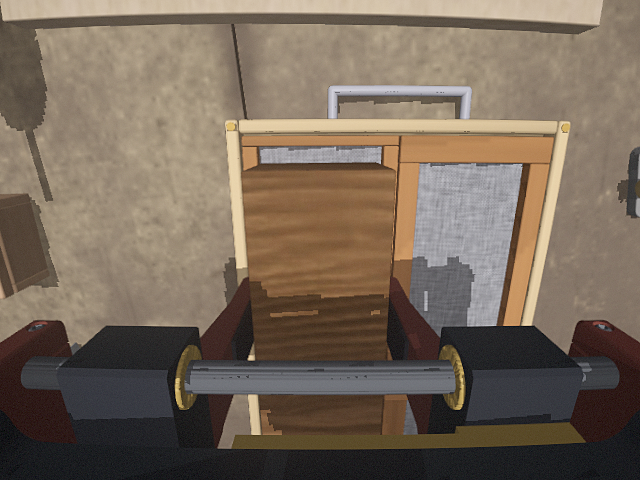

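The walnut block sits square over its pocket (felt edges at x 258 and 385), so I'll lower and release it.

```bash
python3 -m inch '[[-0.001,0,0.02,0,0,0,0.05],[-0.001,0,0.036,0,0,0,0.05],[-0.001,0,0.036,0,0,0,0.05],[-0.001,0,0.036,0,0,0,0.05],[-0.001,0,0.036,0,0,0,0.074],[-0.001,0,0.036,0,0,0,0.074],[-0.001,0,0.036,0,0,0,0.074],[-0.001,0,0,0,0,0,0.074],[-0.001,0,-0.06,0,0,0,0.088],[-0.001,0,-0.06,0,0,0,0.088],[-0.001,0,-0.06,0,0,0,0.088]]' 30; python3 g.py .4445,-.2725,.2,1.2945
```

```text
time_s: 9.6
tool_pos: [0.6515, 0.0214, 0.2]
eef_rot: [0.999, -0.047, 0.0, 0.0]
contact_force: [0.1, 0.2, 0.0]
grip_width: 0.0873
finger_force: 0.0
pos [0.6515 0.0214 0.2   ] yaw -0.093 j [ 0.0091  0.551  -0.1909  1.6922  0.1263  0.9101 -1.8959] w 0.087
.4445,-.2725,.2,1.2945 -> [-0.1787  0.3119  0.    ] rz -1.388 rows>=5.8/7.4
```

```bash
python3 -m inch '[[-0.179,0.312,0,0,0,-1.388,0.088],[-0.179,0.312,0,0,0,-1.388,0.088],[-0.179,0.312,0,0,0,-1.388,0.088],[-0.179,0.312,0,0,0,-1.388,0.088],[-0.179,0.312,0,0,0,-1.388,0.088],[-0.179,0.312,0,0,0,-1.388,0.088],[-0.179,0.312,0,0,0,-1.388,0.088],[-0.179,0.312,0,0,0,-1.388,0.088],[-0.179,0.312,0,0,0,-1.388,0.088],[-0.179,0.312,0,0,0,-1.388,0.088],[-0.179,0.312,0.05,0,0,-1.388,0.088],[-0.179,0.312,0.09,0,0,-1.388,0.088],[-0.179,0.312,0.105,0,0,-1.388,0.088],[-0.179,0.312,0.105,0,0,-1.388,0.088],[-0.179,0.312,0.105,0,0,-1.388,0.045],[-0.179,0.312,0.105,0,0,-1.388,0.045],[-0.179,0.312,0.105,0,0,-1.388,0.045],[-0.179,0.312,0.105,0,0,-1.388,0.045],[-0.179,0.312,0.105,0,0,-1.388,0.045]]' 30; python3 g.py .6442,-.0727,.2,-.093
```

```text
time_s: 11.98
tool_pos: [0.4448, -0.2728, 0.0956]
eef_rot: [0.798, 0.603, 0.0, 0.001]
contact_force: [-0.1, -0.1, 6.3]
grip_width: 0.0549
finger_force: 30.0
pos [ 0.4448 -0.2728  0.0956] yaw 1.295 j [ 0.7433  0.5574 -0.3908  2.0472  0.3645  0.6016 -0.1738] w 0.055
.6442,-.0727,.2,-.093 -> [ 0.2468  0.1374 -0.1044] rz 1.388 rows>=4.8/7.4
```

```bash
python3 -m inch '[[0,0,-0.06,0,0,0,0.045],[0,0,-0.1,0,0,0,0.045],[0.247,0.1375,-0.1,0,0,1.388,0.045],[0.247,0.1375,-0.1,0,0,1.388,0.045],[0.247,0.1375,-0.1,0,0,1.388,0.045],[0.247,0.1375,-0.1,0,0,1.388,0.045],[0.247,0.1375,-0.1,0,0,1.388,0.045],[0.247,0.1375,-0.1,0,0,1.388,0.045],[0.247,0.1375,-0.1,0,0,1.388,0.045],[0.247,0.1375,-0.1,0,0,1.388,0.045],[0.247,0.1375,-0.1,0,0,1.388,0.045],[0.247,0.1375,-0.1,0,0,1.388,0.045],[0.247,0.1375,-0.04,0,0,1.388,0.045],[0.247,0.1375,-0.04,0,0,1.388,0.045],[0.247,0.1375,-0.04,0,0,1.388,0.045]]' 30
python3 - <<'E'
from h import *
cv2.imwrite("pics/w3.png",imaging.snapshot("wrist")[...,::-1])
E
python3 g.py .6442,-.0727,.106,-.093
```

```text
time_s: 13.85
tool_pos: [0.6446, -0.0724, 0.136]
eef_rot: [0.999, -0.046, 0.0, -0.0]
contact_force: [1.0, -0.3, -2.0]
grip_width: 0.0548
finger_force: 30.0
pos [ 0.6452 -0.0724  0.1369] yaw -0.093 j [ 0.1292  0.6226 -0.1574  1.7366  0.1291  0.7897 -1.7537] w 0.055
.6442,-.0727,.106,-.093 -> [-0.0011  0.0004  0.0309] rz -0.000 rows>=0.5/0.0
```

View pics/w3.png

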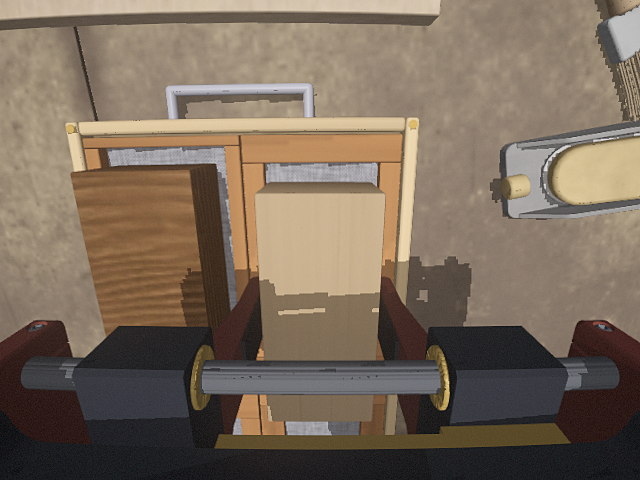

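block_3 is square over its pocket (265 to 380), and the walnut block appears to be seated to its left. Lowering and releasing.

```bash
python3 -m inch '[[-0.001,0,0.015,0,0,0,0.045],[-0.001,0,0.031,0,0,0,0.045],[-0.001,0,0.031,0,0,0,0.045],[-0.001,0,0.031,0,0,0,0.045],[-0.001,0,0.031,0,0,0,0.068],[-0.001,0,0.031,0,0,0,0.068],[-0.001,0,0.031,0,0,0,0.068],[-0.001,0,0,0,0,0,0.068],[-0.001,0,-0.06,0,0,0,0.088],[-0.001,0,-0.07,0,0,0,0.088],[-0.001,0,-0.07,0,0,0,0.088]]' 30; python3 g.py .565,.4325,.21,1.605 .565,.4325,.2,1.605 .565,.4325,.093,1.605
```

```text
time_s: 15.28
tool_pos: [0.6433, -0.0723, 0.2057]
eef_rot: [0.999, -0.047, 0.001, 0.0]
contact_force: [-0.1, 0.1, -1.5]
grip_width: 0.0877
finger_force: 0.0
pos [ 0.6433 -0.0723  0.2057] yaw -0.093 j [ 0.1376  0.5356 -0.1682  1.7021  0.1086  0.9112 -1.738 ] w 0.088
.565,.4325,.21,1.605 -> [-0.125  -0.4953 -0.0045] rz -1.698 rows>=8.2/9.0
.565,.4325,.2,1.605 -> [-0.125  -0.4953  0.0055] rz -1.698 rows>=8.2/9.0
.565,.4325,.093,1.605 -> [-0.1252 -0.4953  0.1125] rz -1.698 rows>=8.4/9.0
```

```bash
python3 -m inch '[[-0.125,-0.495,0,0,0,-1.698,0.088],[-0.125,-0.495,0,0,0,-1.698,0.088],[-0.125,-0.495,0,0,0,-1.698,0.088],[-0.125,-0.495,0,0,0,-1.698,0.088],[-0.125,-0.495,0,0,0,-1.698,0.088],[-0.125,-0.495,0,0,0,-1.698,0.088],[-0.125,-0.495,0,0,0,-1.698,0.088],[-0.125,-0.495,0,0,0,-1.698,0.088],[-0.125,-0.495,0,0,0,-1.698,0.088],[-0.125,-0.495,0,0,0,-1.698,0.088],[-0.125,-0.495,0,0,0,-1.698,0.088],[-0.125,-0.495,0,0,0,-1.698,0.088],[-0.125,-0.495,0.05,0,0,-1.698,0.088],[-0.125,-0.495,0.1,0,0,-1.698,0.088],[-0.125,-0.495,0.113,0,0,-1.698,0.088],[-0.125,-0.495,0.113,0,0,-1.698,0.088],[-0.125,-0.495,0.113,0,0,-1.698,0.035],[-0.125,-0.495,0.113,0,0,-1.698,0.035],[-0.125,-0.495,0.113,0,0,-1.698,0.035],[-0.125,-0.495,0.113,0,0,-1.698,0.035]]' 30; python3 -m inch '[[0,0,0,0,0,0,0.035],[0,0,0,0,0,0,0.035]]' 30; python3 g.py .479,-.0573,.2,-.093 .479,-.0573,.14,-.093
```

```text
time_s: 17.77
tool_pos: [0.5648, 0.4323, 0.0924]
eef_rot: [0.695, 0.719, 0.0, 0.0]
contact_force: [-0.1, 0.3, -0.8]
grip_width: 0.0515
finger_force: 0.0
time_s: 18.02
tool_pos: [0.5648, 0.4323, 0.0922]
eef_rot: [0.695, 0.719, 0.0, 0.0]
contact_force: [0.7, -0.1, 2.1]
grip_width: 0.0447
finger_force: 29.9
pos [0.5648 0.4323 0.0922] yaw 1.605 j [-0.3865  0.8258 -0.5454  1.5634  0.5099  0.8975 -1.0782] w 0.045
.479,-.0573,.2,-.093 -> [-0.4864 -0.1023 -0.1079] rz 1.698 rows>=8.1/9.0
.479,-.0573,.14,-.093 -> [-0.4864 -0.1024 -0.0479] rz 1.698 rows>=8.0/9.0
```

```bash
python3 -m inch '[[0,0,-0.06,0,0,0,0.035],[0,0,-0.1,0,0,0,0.035],[-0.486,-0.1025,-0.105,0,0,1.698,0.035],[-0.486,-0.1025,-0.105,0,0,1.698,0.035],[-0.486,-0.1025,-0.105,0,0,1.698,0.035],[-0.486,-0.1025,-0.105,0,0,1.698,0.035],[-0.486,-0.1025,-0.105,0,0,1.698,0.035],[-0.486,-0.1025,-0.105,0,0,1.698,0.035],[-0.486,-0.1025,-0.105,0,0,1.698,0.035],[-0.486,-0.1025,-0.105,0,0,1.698,0.035],[-0.486,-0.1025,-0.105,0,0,1.698,0.035],[-0.486,-0.1025,-0.105,0,0,1.698,0.035],[-0.486,-0.1025,-0.105,0,0,1.698,0.035],[-0.486,-0.1025,-0.105,0,0,1.698,0.035],[-0.486,-0.1025,-0.04,0,0,1.698,0.035],[-0.486,-0.1025,-0.04,0,0,1.698,0.035],[-0.486,-0.1025,-0.04,0,0,1.698,0.035]]' 30
python3 - <<'E'
from h import *
cv2.imwrite("pics/w4.png",imaging.snapshot("wrist")[...,::-1])
E
python3 g.py .479,-.0573,.1025,-.093
```

```text
time_s: 20.15
tool_pos: [0.4791, -0.0566, 0.1328]
eef_rot: [0.999, -0.046, -0.0, -0.0]
contact_force: [-1.0, -0.6, -0.9]
grip_width: 0.0446
finger_force: 29.9
pos [ 0.4796 -0.0567  0.1335] yaw -0.092 j [ 0.154   0.4211 -0.1989  2.1323  0.144   0.5985 -1.8102] w 0.045
.479,-.0573,.1025,-.093 -> [-0.0006  0.0006  0.031 ] rz 0.001 rows>=0.5/0.0
```

View pics/w4.png

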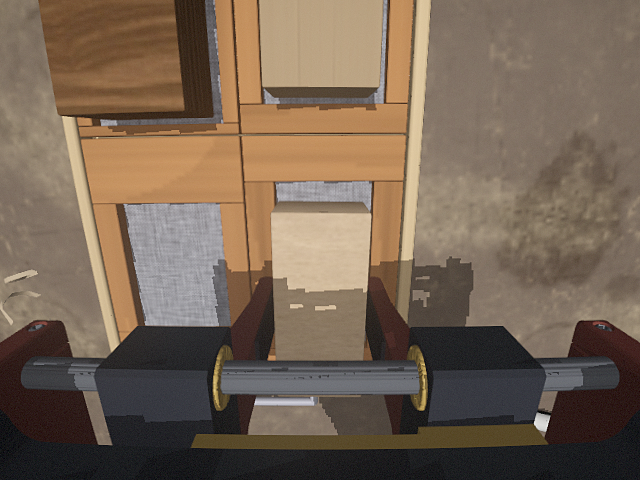

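block_2 is centred over its pocket, block_1 and block_3 are seated, and the empty pocket at (170,265) is the short one. Releasing block_2.

```bash
python3 -m inch '[[-0.0005,0.0005,0.015,0,0,0,0.035],[-0.0005,0.0005,0.031,0,0,0,0.035],[-0.0005,0.0005,0.031,0,0,0,0.035],[-0.0005,0.0005,0.031,0,0,0,0.035],[-0.0005,0.0005,0.031,0,0,0,0.058],[-0.0005,0.0005,0.031,0,0,0,0.058],[-0.0005,0.0005,0.031,0,0,0,0.058],[-0.0005,0.0005,0,0,0,0,0.058],[-0.0005,0.0005,-0.06,0,0,0,0.088],[-0.0005,0.0005,-0.07,0,0,0,0.088],[-0.0005,0.0005,-0.07,0,0,0,0.088]]' 30; python3 g.py .446,.4187,.2,1.597 .446,.4187,.094,1.597
```

```text
time_s: 21.58
tool_pos: [0.4784, -0.0575, 0.2024]
eef_rot: [0.999, -0.047, 0.001, 0.0]
contact_force: [0.0, -0.7, 0.1]
grip_width: 0.0845
finger_force: 0.0
pos [ 0.4784 -0.0575  0.2024] yaw -0.093 j [ 0.1838  0.305  -0.227   2.09    0.0993  0.7548 -1.7695] w 0.085
.446,.4187,.2,1.597 -> [-0.0766 -0.4711  0.0022] rz -1.690 rows>=7.6/9.0
.446,.4187,.094,1.597 -> [-0.0768 -0.4711  0.1082] rz -1.690 rows>=7.8/9.0
```

```bash
python3 -m inch '[[-0.077,-0.471,0,0,0,-1.69,0.088],[-0.077,-0.471,0,0,0,-1.69,0.088],[-0.077,-0.471,0,0,0,-1.69,0.088],[-0.077,-0.471,0,0,0,-1.69,0.088],[-0.077,-0.471,0,0,0,-1.69,0.088],[-0.077,-0.471,0,0,0,-1.69,0.088],[-0.077,-0.471,0,0,0,-1.69,0.088],[-0.077,-0.471,0,0,0,-1.69,0.088],[-0.077,-0.471,0,0,0,-1.69,0.088],[-0.077,-0.471,0,0,0,-1.69,0.088],[-0.077,-0.471,0,0,0,-1.69,0.088],[-0.077,-0.471,0,0,0,-1.69,0.088],[-0.077,-0.471,0.05,0,0,-1.69,0.088],[-0.077,-0.471,0.095,0,0,-1.69,0.088],[-0.077,-0.471,0.109,0,0,-1.69,0.088],[-0.077,-0.471,0.109,0,0,-1.69,0.088],[-0.077,-0.471,0.109,0,0,-1.69,0.04],[-0.077,-0.471,0.109,0,0,-1.69,0.04],[-0.077,-0.471,0.109,0,0,-1.69,0.04],[-0.077,-0.471,0.109,0,0,-1.69,0.04]]' 30; python3 -m inch '[[0,0,0,0,0,0,0.04],[0,0,0,0,0,0,0.04]]' 30; python3 g.py .4878,.0363,.2,-.093 .4878,.0363,.14,-.093
```

```text
time_s: 24.08
tool_pos: [0.4455, 0.4188, 0.0934]
eef_rot: [0.698, 0.716, 0.0, 0.0]
contact_force: [-0.1, -0.0, 0.2]
grip_width: 0.0513
finger_force: 1.9
time_s: 24.32
tool_pos: [0.4456, 0.4188, 0.0934]
eef_rot: [0.698, 0.716, 0.0, 0.0]
contact_force: [-0.5, -0.2, 4.8]
grip_width: 0.0509
finger_force: 29.3
pos [0.4456 0.4188 0.0934] yaw 1.597 j [-0.4196  0.7131 -0.5979  1.8219  0.5525  0.7787 -1.2827] w 0.051
.4878,.0363,.2,-.093 -> [-0.3834  0.0324 -0.1066] rz 1.690 rows>=6.4/9.0
.4878,.0363,.14,-.093 -> [-0.3835  0.0323 -0.0466] rz 1.690 rows>=6.2/9.0
```

```bash
python3 -m inch '[[0,0,-0.06,0,0,0,0.04],[0,0,-0.1,0,0,0,0.04],[-0.3835,0.0323,-0.105,0,0,1.69,0.04],[-0.3835,0.0323,-0.105,0,0,1.69,0.04],[-0.3835,0.0323,-0.105,0,0,1.69,0.04],[-0.3835,0.0323,-0.105,0,0,1.69,0.04],[-0.3835,0.0323,-0.105,0,0,1.69,0.04],[-0.3835,0.0323,-0.105,0,0,1.69,0.04],[-0.3835,0.0323,-0.105,0,0,1.69,0.04],[-0.3835,0.0323,-0.105,0,0,1.69,0.04],[-0.3835,0.0323,-0.105,0,0,1.69,0.04],[-0.3835,0.0323,-0.105,0,0,1.69,0.04],[-0.3835,0.0323,-0.105,0,0,1.69,0.04],[-0.3835,0.0323,-0.105,0,0,1.69,0.04],[-0.3835,0.0323,-0.04,0,0,1.69,0.04],[-0.3835,0.0323,-0.04,0,0,1.69,0.04],[-0.3835,0.0323,-0.04,0,0,1.69,0.04]]' 30
python3 - <<'E'
from h import *
cv2.imwrite("pics/w5.png",imaging.snapshot("wrist")[...,::-1])
E
python3 g.py .4878,.0363,.1035,-.093
```

```text
time_s: 26.45
tool_pos: [0.4879, 0.0363, 0.1338]
eef_rot: [0.999, -0.046, -0.0, -0.0]
contact_force: [0.2, -0.5, -0.6]
grip_width: 0.0504
finger_force: 29.3
pos [0.4885 0.0364 0.1345] yaw -0.093 j [ 0.0175  0.4332 -0.2649  2.1128  0.1917  0.6157 -2.0444] w 0.051
.4878,.0363,.1035,-.093 -> [-0.0008  0.0002  0.031 ] rz 0.000 rows>=0.5/0.0
```

View pics/w5.png

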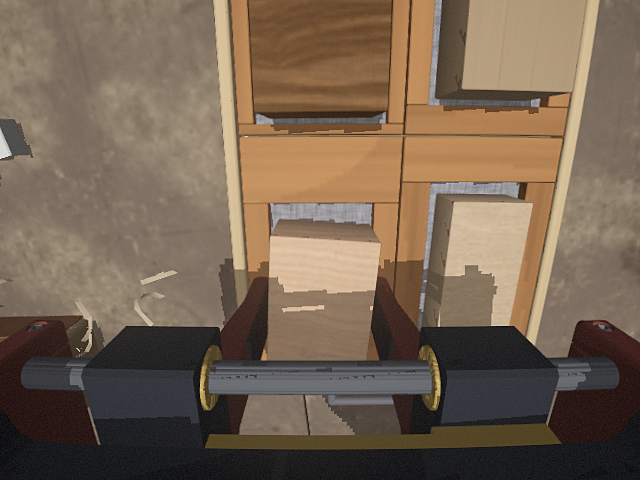

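block_5 is over its pocket with a slight yaw, which the tolerance allows. I'll release it, rise and inspect.

```bash
python3 -m inch '[[-0.0005,0,0.015,0,0,0,0.04],[-0.0005,0,0.031,0,0,0,0.04],[-0.0005,0,0.031,0,0,0,0.04],[-0.0005,0,0.031,0,0,0,0.04],[-0.0005,0,0.031,0,0,0,0.063],[-0.0005,0,0.031,0,0,0,0.063],[-0.0005,0,0.031,0,0,0,0.063],[-0.0005,0,0,0,0,0,0.063],[-0.0005,0,-0.06,0,0,0,0.088],[-0.0005,0.05,-0.12,0,0,0,0.088],[0,0.055,-0.25,0,0,0,0.088],[0,0.055,-0.3,0,0,0,0.088],[0,0.055,-0.3,0,0,0,0.088],[0,0.055,-0.3,0,0,0,0.088],[0,0.055,-0.3,0,0,0,0.088],[0,0.055,-0.3,0,0,0,0.088],[0,0.055,-0.3,0,0,0,0.088]]' 30
python3 - <<'E'
from h import *
P={"block_1":(.653,.021,1.478),"block_3":(.644,-.073,1.478),"block_2":(.479,-.057,1.478),"block_5":(.488,.036,1.478)}
C0=cam("wrist"); im=imaging.snapshot("wrist")[...,::-1].copy()
C=(C0[0],C0[1],C0[2].copy()); C[2][:3,3]+=C[2][:3,:3]@[0,0,.008]
for n in ("block_1","cork_block","bit_case"):
    for d in models.trace("wrist",n)+(models.trace("side",n) if 0 else []):
        m=d["region"].astype(np.uint8); M=cv2.moments(m,True); c=np.array([M["m10"],M["m01"]])/M["m00"]
        for k,p in P.items():
            if np.hypot(*(proj(C,[p[0],p[1],.02])[0]-c))<20: print(k,*fit(C,m,S[k],p))
    if n!="block_1":
        for d in models.place_of("wrist",n)[:2]: print(n,d["conf"],d["xyz"])
for k,p in P.items():
    for q in proj(C,corners(p,S[k])): cv2.circle(im,tuple(int(v) for v in q),2,(0,0,255),-1)
cv2.imwrite("pics/w6.png",im); cv2.imwrite("pics/s6.png",imaging.snapshot("side")[150:420,180:400,::-1].repeat(2,0).repeat(2,1))
for d in models.place_of("side","cork_block")[:1]+models.place_of("side","bit_case")[:1]: print(d)
E
```

```text
time_s: 28.62
tool_pos: [0.482, -0.0185, 0.4314]
eef_rot: [0.999, -0.046, -0.001, 0.0]
contact_force: [-0.0, 0.2, -0.5]
grip_width: 0.088
finger_force: 0.0
block_2 [ 0.4786 -0.0563  1.4743] 0.9581749049429658
block_5 [0.4869 0.0368 1.4829] 0.9560598744567842
block_1 [0.6496 0.0225 1.4799] 0.9704057279236277
block_3 [ 0.7008 -0.076   0.3758] 0.2581690521199027
block_3 [ 0.6411 -0.0716  1.4822] 0.9701427953266984
cork_block 0.56 [0.4281, 0.2652, -0.0002]
bit_case 0.58 [0.6977, 0.3014, 0.0008]
{'xyz': [0.4909, 0.0374, 0.0017], 'conf': 0.64}
{'xyz': [0.6939, 0.2976, 0.0027], 'conf': 0.92}
```

View pics/w6.png

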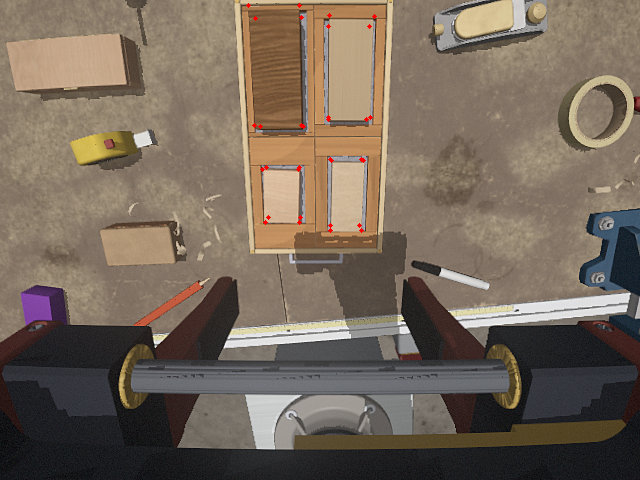

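View pics/s6.png

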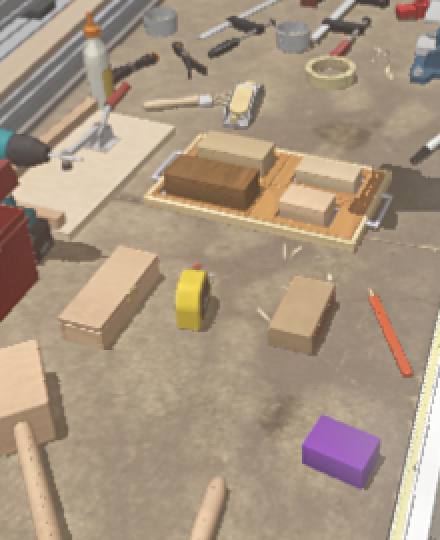

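All four blocks lie flat in their pockets: the outlines at floor height match (IoU at least 0.956), and centres are within about 4 mm. The cork block (140,245) and bit case (70,63) have not moved.

```bash
python3 -c "
from rig import order; print(order.hand_in())"
```

```text
the job is handed in; nothing more can be done
None
```

I set all four clamping blocks flat in their own pockets and handed the job in at about 29 s; the sanding block and bit case stayed where they were, and the hand-in returned no verdict.

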